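# Lid the fired jars

### The job

Put each of the four ceramic lids on the jar it belongs to, the one of the same colour, so that it sits fully home and level on the rim. Set the lids down gently rather than dropping them, keep the jars standing upright where they are, and do not disturb the little dark vase or the yellow bowl.

Things in the scene. Friction and masses are not known exactly. Their poses are not given: they have to be found in the camera images.
- jar_white: white glazed large round jar, loose, standing open on the bench, about 450 g: 90 mm outside diameter, 60 mm high, walls 5 mm (mouth 80 mm wide), floor 6 mm thick. Origin: centre of its underside; z up its axis, so the rim is at z = 60 mm.
- lid_white: white glazed large lid, loose, lying right way up, about 120 g. From below: tapered plug 12 mm high (58 mm wide at its foot, 72 mm at its top; enters the jar's mouth), plate 92 mm across (z = 12 to 18 mm), round knob 22 mm wide (z = 18 to 40 mm) to grip from above. Origin: centre of the underside, z up. Seated, its origin is 48 mm above the jar's.
- jar_blue: blue glazed large round jar, loose, standing open on the bench, about 450 g: 90 mm outside diameter, 60 mm high, walls 5 mm (mouth 80 mm wide), floor 6 mm thick. Origin: centre of its underside; z up its axis, so the rim is at z = 60 mm.
- lid_blue: blue glazed large lid, loose, lying right way up, about 120 g. From below: tapered plug 12 mm high (58 mm wide at its foot, 72 mm at its top; enters the jar's mouth), plate 92 mm across (z = 12 to 18 mm), round knob 22 mm wide (z = 18 to 40 mm) to grip from above. Origin: centre of the underside, z up. Seated, its origin is 48 mm above the jar's.
- jar_terracotta: bare orange-brown terracotta small round jar, loose, standing open on the bench, about 450 g: 72 mm outside diameter, 60 mm high, walls 5 mm (mouth 62 mm wide), floor 6 mm thick. Origin: centre of its underside; z up its axis, so the rim is at z = 60 mm.
- lid_terracotta: bare orange-brown terracotta small lid, loose, lying right way up, about 120 g. From below: tapered plug 12 mm high (40 mm wide at its foot, 54 mm at its top; enters the jar's mouth), plate 74 mm across (z = 12 to 18 mm), round knob 22 mm wide (z = 18 to 40 mm) to grip from above. Origin: centre of the underside, z up. Seated, its origin is 48 mm above the jar's.
- jar_green: leaf-green glazed small round jar, loose, standing open on the bench, about 450 g: 72 mm outside diameter, 60 mm high, walls 5 mm (mouth 62 mm wide), floor 6 mm thick. Origin: centre of its underside; z up its axis, so the rim is at z = 60 mm.
- lid_green: leaf-green glazed small lid, loose, lying right way up, about 120 g. From below: tapered plug 12 mm high (40 mm wide at its foot, 54 mm at its top; enters the jar's mouth), plate 74 mm across (z = 12 to 18 mm), round knob 22 mm wide (z = 18 to 40 mm) to grip from above. Origin: centre of the underside, z up. Seated, its origin is 48 mm above the jar's.
- vase: bystander: very dark brown bud vase, loose, 48 mm across at the widest, 60 mm high, 150 g; origin at the centre of its underside, z up. Stands among the jars and lids.
- bowl: bystander: small mustard-yellow bowl, loose, 64 mm across the rim, 30 mm high, 120 g; origin at the centre of its underside, z up. Stands among the jars and lids.

How it is judged:
By the outcome, as a careful person would: the job done as asked, in the order asked, and still so for the second after the job is handed in, with the robot touching nothing.
It also fails if it takes over 115 s, if anything falls off the work surface, if the arm or the gripper's body presses on something with over 40 N, if the wrist force passes 120 N, or if a joint passes its speed limit or range.

### The arm

A 6-joint arm with a two-finger parallel gripper is mounted at the origin on the work surface. World frame = base frame: x ahead of the robot, y to its left, z up, the work surface at z = 0. Lengths are in m, angles in rad, forces in N, time in s.
With the tool pointing down it reaches from about 0.425 to 1.125 m from the base axis. Payload 14.9 kg.
Tool frame: the origin (TCP) lies on the centre line of the jaws, within the pads' length; the fingertips stand 17 mm ahead of it and the grasp point (between the pads) lies 2 mm behind it; y points along the fingers, x is the direction in which the jaws open and shut, and the axes are right-handed (so a half turn about y gives the same grasp; the last joint's range is limited). The gripper opens to 91 mm and grips with 3 to 60 N. Pads are 32 mm wide; open, the fingers measure 118 mm over their backs; the gripper's body (76 mm by 178 mm) begins 60 mm behind the grasp point.
Start: joints at [-1.21, 0.379, 1.734, -0, 1.028, -0.033], TCP at [0.269, -0.646, 0.231] pointing down, gripper open.
Joint ranges: [-2.77, 2.77], [-0.74, 2.19], [0, 2.66], [-1.06, 4.2], [0.31, 2.87], [-3.08, 3.08]. Speed limits (rad/s): [1.89, 1.89, 2.39, 3.14, 3.14, 3.14].

### API

Orientations are given as a rotation vector (axis times angle).
In Python, from rig import ctrl, optics, job gives the robot as it stands.
- The arm moves only by the tool drive_tool, never from a script. Its argument "targets" is a list that holds one entry, the list of rows, each a list of 7 numbers: the opening, from 0 (shut) to 1 (fully open), then the shift along the tool's x, y, z in cm, then the turn, a rotation vector about the tool's x, y, z in degrees. In form: [[[claw, x, y, z, wx, wy, wz], ...]]. A call has 1 to 5 rows; each row is the pose to reach, as a shift and turn from the pose measured when the call began, along the tool's axes at that moment; what a row does not reach only later rows make up. A row lasts 1/8 s, in which the tool goes at most 62.5 mm and 10.7 degrees, less where a joint would pass 70% of its speed; a pose out of reach is approached as far as the arm can. A call with a gripper value outside its range is refused whole. The fingers move at their own pace and stop on an object; the grip force is fixed at half the most. Time passes only in rows, so rows that repeat a pose let the fingers close. It gives the time, the measured TCP pose, the force and the opening at its end, in the units of the state.
- ctrl.state(): the state, without advancing time (a new reading comes with each control period).
- optics.camera(name): name is "scene" or "side" or "wrist"; returns a dict with "color" (480x640x3 uint8, red, green, blue), "mtx" (3x3 intrinsics, pixels), "k1" (the pictures are not rectified: a ray, as slopes to the right and down, at radius r is drawn at 1 + k1 r^2 times it, then the intrinsics apply), "view" (4x4, takes a point from world to camera coordinates). Camera axes: x right, y down, z forward; pixel columns grow to the right and rows downward; lengths in m; the calibration is good to about 2 mm. A picture is of the moment at which its call begins. There is no depth.
- job.hand_in(): hands the job in, once; it reports no verdict.
The state is a dict: "time": time; "qpos": joint angles; "joint_vel": joint speeds; "effort": joint torques, N m; "position": TCP position; "orientation": TCP orientation; "wrist_force": force on the tool from outside, world axes, zero at the start; "ft_torque": the same for the moment, N m; "finger_gap": opening from 0.0 (shut) to 1.0 (fully open).
Only numpy, scipy, OpenCV 4.12 (cv2) and the standard library are available. Lean on these libraries where they do the work, as an engineer would, in place of code of your own. Each camera call takes 0.05 s, during which the arm holds its last target.

## Working session

There is one attempt and no reset: what is moved stays moved. The work goes in short steps, Python scripts to look and compute and a tool call to move; the robot and the scene stay as the last step left them, time stands still between calls to the robot, and variables do not carry over. Pictures are saved under pics/ and viewed, and the job is handed in when it is done.

Besides the shell and the picture viewer there is one more tool, called as name([rows], argument=value, ...), one row to a line, values as JSON. drive_tool: Moves the arm, as the interface text tells. Its arguments: {"type":"object","properties":{"targets":{"type":"array"}},"required":["targets"]}

```bash
ls; mkdir -p pics; python3 - <<'E'
from rig import ctrl, optics, job
import cv2
print(ctrl.state())
for n in ("scene","side","wrist"):
    c=optics.camera(n); cv2.imwrite(f"pics/{n}0.png",c["color"][:,:,::-1]); print(n,c["mtx"].tolist(),c["k1"],c["view"].tolist())
E
```

```text
pics
{'time': 0.0, 'qpos': array([-1.21030493e+00,  3.79423697e-01,  1.73479327e+00,  8.86038650e-06,
        1.02849988e+00, -3.32794113e-02]), 'joint_vel': array([ 0.00078229,  0.0001323 , -0.00102007, -0.00153606,  0.00032659,
       -0.00179941]), 'effort': array([ 5.45790725e-03, -7.63727331e+01, -4.34364581e+01,  6.52244291e-02,
        4.24619496e-02, -1.18964267e-04]), 'position': array([ 0.2684442 , -0.6460608 ,  0.23027148]), 'orientation': array([-1.36946204,  0.91510094, -0.91360312]), 'wrist_force': array([-0.30099413,  0.38700898, -0.53394763]), 'ft_torque': array([-0.01145667,  0.00297101, -0.01588664]), 'finger_gap': 0.9969052369522459}
scene [[441.65155007546815, 0.0, 316.4323878028539], [0.0, 441.65155007546815, 241.91198290985034], [0.0, 0.0, 1.0]] -0.09037646303219904 [[0.15162635326566531, 0.9884367065269166, 0.001525183784959723, -0.09106151773081056], [0.7902087770197915, -0.12029092694824718, -0.6009161186179124, -0.3721003053719463], [-0.5937840834143681, 0.0923199332980355, -0.7993106356102146, 1.231297149167905], [0.0, 0.0, 0.0, 1.0]]
side [[486.1935883837971, 0.0, 321.77398093522544], [0.0, 486.1935883837971, 235.57945154669207], [0.0, 0.0, 1.0]] -0.05106770229843408 [[-0.982032662097947, -0.18825492150460305, -0.013112402606506259, 0.5184114926439957], [-0.10416913991354716, 0.5987139407701368, -0.7941601900228724, 0.10143078409405615], [0.1573551424723425, -0.7785253378386529, -0.6075669983472769, 0.9249787223121813], [0.0, 0.0, 0.0, 1.0]]
wrist [[409.86613186101783, 0.0, 323.42567813465627], [0.0, 409.86613186101783, 245.2746031402134], [0.0, 0.0, 1.0]] -0.04709115088989937 [[0.38471423748029515, -0.9230346123770644, -0.001435212136957475, -0.7004431087155127], [-0.8910354895038793, -0.3717821997914493, 0.26044913584577983, -0.030500190807256373], [-0.2409371534747961, -0.09891966575031519, -0.965486503169935, 0.39040110495337427], [0.0, 0.0, 0.0, 1.0]]
```

View pics/scene0.png

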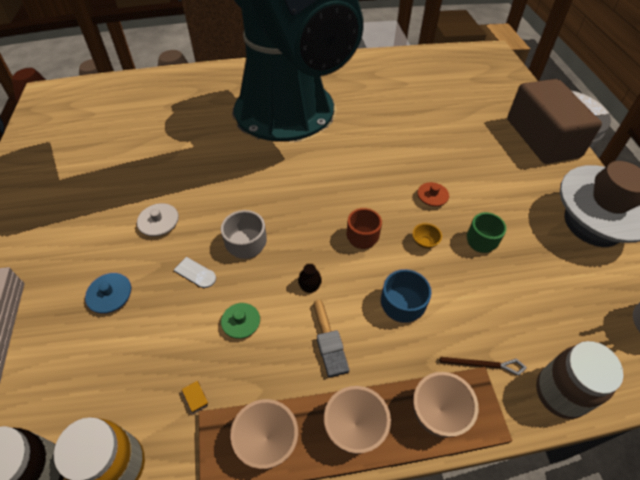

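View pics/side0.png

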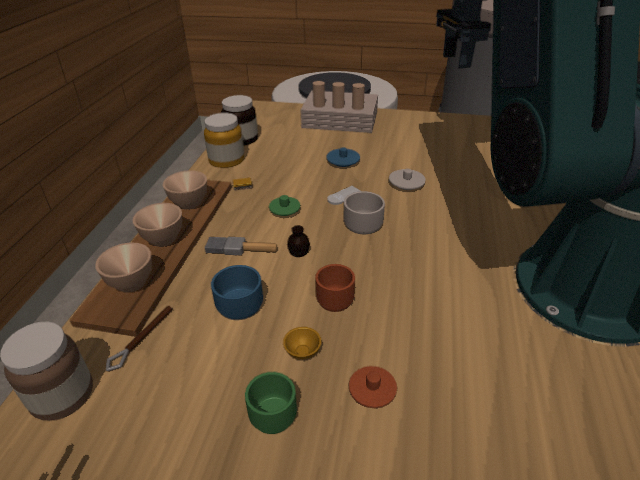

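View pics/wrist0.png

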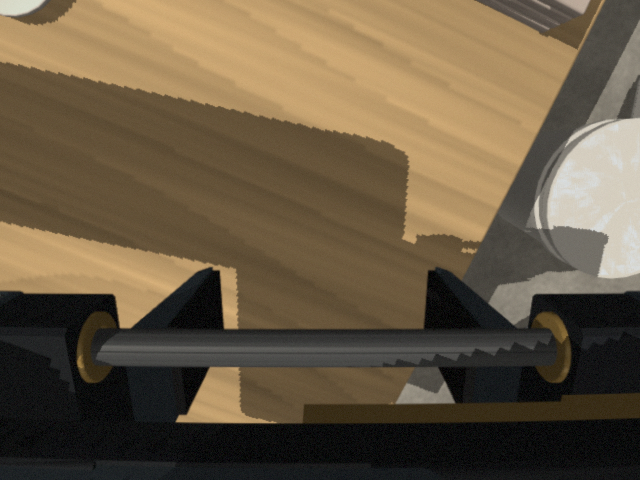

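```bash
python3 - <<'E'
from rig import ctrl
from scipy.spatial.transform import Rotation as R
print(R.from_rotvec(ctrl.state()["orientation"]).as_matrix().round(4))
E
```

```text
[[ 3.837e-01 -3.000e-04  9.235e-01]
 [-9.235e-01  8.000e-04  3.837e-01]
 [-8.000e-04 -1.000e+00  0.000e+00]]
```

```bash
cat > h.py <<'E'
import numpy as np, cv2
from scipy.optimize import least_squares
from scipy.spatial.transform import Rotation as R
def rays(c,px):
    K=np.array(c["mtx"]); V=np.array(c["view"])
    d=cv2.undistortPoints(np.asarray(px,float).reshape(-1,1,2),K,np.array([c["k1"],0,0,0,0.]))[:,0]
    d=np.c_[d,np.ones(len(d))]@V[:3,:3]
    return -V[:3,:3].T@V[:3,3], d
def onplane(c,px,z):
    o,d=rays(c,px); return o+d*((z-o[2])/d[:,2])[:,None]
def proj(c,P):
    V=np.array(c["view"]);
    return cv2.projectPoints(np.asarray(P,float).reshape(-1,1,3),cv2.Rodrigues(V[:3,:3])[0],V[:3,3],np.array(c["mtx"]),np.array([c["k1"],0,0,0,0.]))[0][:,0]
def mask(img,col):
    h=cv2.cvtColor(img,cv2.COLOR_RGB2HSV); H,S,V=[h[...,i].astype(int) for i in range(3)]
    if col=="blue": m=(H>95)&(H<120)&(S>110)&(V>40)
    if col=="green": m=(H>45)&(H<85)&(S>90)&(V>35)
    if col=="terracotta": m=((H<9)|(H>172))&(S>140)&(V>50)
    if col=="white": m=(S<50)&(V>60)
    if col=="yellow": m=(H>19)&(H<30)&(S>190)&(V>80)
    return (m*255).astype(np.uint8)
def blob(img,col,seed,rad=50):
    m=mask(img,col); w=np.zeros_like(m); cv2.circle(w,tuple(int(s) for s in seed),rad,255,-1)
    m=cv2.morphologyEx(m&w,cv2.MORPH_CLOSE,np.ones((5,5)))
    cs,_=cv2.findContours(m,cv2.RETR_EXTERNAL,cv2.CHAIN_APPROX_NONE)
    return max(cs,key=cv2.contourArea)[:,0].astype(float)
def circ(c,cnt,z,r,half):
    """fixed-radius circle fit on plane z; half: use points on the far side only (jar rims)"""
    P=onplane(c,cnt,z)[:,:2]; o,_=rays(c,cnt[:1]); x0=P.mean(0)
    for _ in range(6):
        u=(x0-o[:2]); u/=np.linalg.norm(u)
        s=(P-x0)@u; 
        Q=P[s>(0.1*r if half else -0.9*r)]
        f=least_squares(lambda x:np.hypot(*(Q-x).T)-r,x0,loss="soft_l1",f_scale=0.001); x0=f.x
    return x0,np.abs(np.hypot(*(Q-x0).T)-r).mean()*1e3
SEED=dict(scene=dict(jar_white=(244,235),lid_white=(157,220),jar_blue=(406,296),lid_blue=(108,293),jar_terracotta=(364,229),lid_terracotta=(433,195),jar_green=(487,232),lid_green=(240,321)),
 side=dict(jar_white=(364,212),lid_white=(407,180),jar_blue=(238,292),lid_blue=(343,158),jar_terracotta=(335,288),lid_terracotta=(373,386),jar_green=(272,402),lid_green=(285,206)))
E
python3 - <<'E'
from h import *
from rig import optics
for n in ("scene","side"):
    c=optics.camera(n); im=c["color"][:,:,::-1].copy()
    for k,s in SEED[n].items():
        col=k.split("_")[1]; big=col in("white","blue"); jar=k[0]=="j"
        cnt=blob(c["color"],col,s,34 if n=="scene" else 34)
        z=.06 if jar else .018; r=(.045 if big else .036)+(0 if jar else .001)
        x,e=circ(c,cnt,z,r,True)
        print(n,k,(x*1e3).round(1),"res",e.round(2))
        cv2.polylines(im,[cnt.astype(np.int32)],True,(255,0,255),1)
        t=np.linspace(0,6.3,60); cv2.polylines(im,[proj(c,np.c_[x[0]+r*np.cos(t),x[1]+r*np.sin(t),z+0*t]).astype(np.int32)],True,(0,255,255),1)
    cv2.imwrite(f"pics/{n}1.png",im)
E
```

```text
scene jar_white [ 462.5 -130.9] res 0.99
scene lid_white [ 373.6 -320.8] res 1.15
scene jar_blue [656.1 158.4] res 1.11
scene lid_blue [ 551.3 -406.8] res 0.98
scene jar_terracotta [485.3 116.5] res 1.01
scene lid_terracotta [394.7 301.2] res 1.52
scene jar_green [531.8 370.4] res 0.85
scene lid_green [ 648.5 -150.6] res 0.83
side jar_white [ 481.5 -143.2] res 4.83
side lid_white [ 370.7 -317.8] res 1.17
side jar_blue [652.3 163.2] res 0.9
side lid_blue [ 547.1 -402.1] res 2.05
side jar_terracotta [480.3 120.6] res 1.27
side lid_terracotta [391.  307.6] res 0.93
side jar_green [529.7 374.2] res 0.54
side lid_green [ 645.7 -150.4] res 2.43
```

View pics/scene1.png

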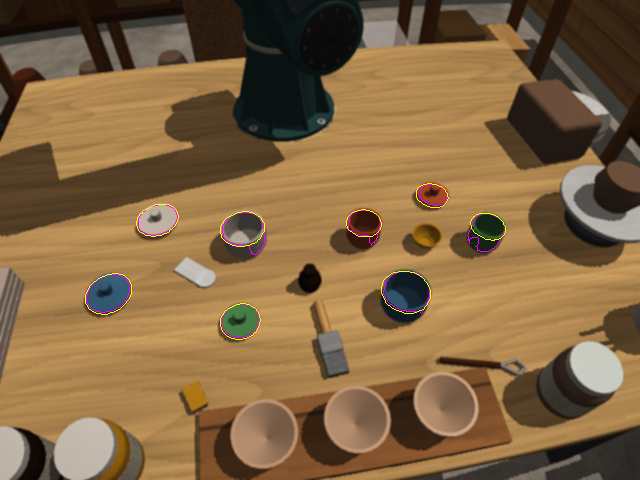

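View pics/side1.png

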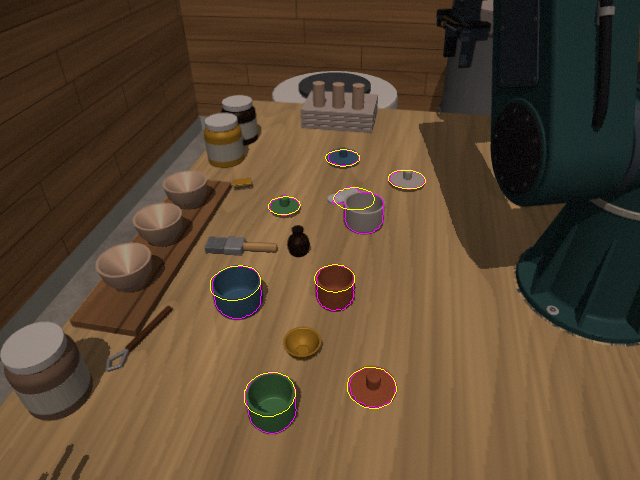

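```bash
cat >> h.py <<'E'
def go(xyz):
    """shift in tool axes (cm) to world TCP target, plus the levelling turn (deg)"""
    from rig import ctrl
    s=ctrl.state(); M=R.from_rotvec(s["orientation"])
    M0=np.array([[.3837,0,.9235],[-.9235,0,.3837],[0,-1,0]])
    d=M.inv().apply(np.array(xyz)-s["position"])*100
    w=(M.inv()*R.from_matrix(M0)).as_rotvec(degrees=True)
    print("t",round(s["time"],2),"pos",(s["position"]*1e3).round(1),"gap",round(s["finger_gap"],3),"F",s["wrist_force"].round(1)); print("go",d.round(2),"turn",w.round(2))
E
python3 - <<'E'
from h import *
from rig import ctrl,optics
c=optics.camera("wrist"); o,d=rays(c,[[320,240]]); s=ctrl.state()
M=R.from_rotvec(s["orientation"]); print("cam in tool",M.inv().apply(o-s["position"]),"dir",M.inv().apply(d))
for y in (20,60,120,240): print(y, M.inv().apply(onplane(c,[[323,y]],.018)-s["position"]).round(3))
go([.372,-.319,.2])
E
```

```text
cam in tool [ 0.00107029 -0.15343661  0.07298255] dir [[-0.00862825  0.96882621 -0.24806613]]
20 [[0.    0.213 0.165]]
60 [[0.    0.213 0.134]]
120 [[0.    0.213 0.086]]
240 [[ 0.001  0.213 -0.021]]
t 0.3 pos [ 268.6 -646.3  230.7] gap 1.0 F [ 0.1  0.2 -0. ]
go [-26.26   3.08  22.11] turn [-0.    0.   -0.02]
```

drive_tool([
  [[0.6, -6, 1, 4, 0, 0, 0], [0.6, -12, 2, 8, 0, 0, 0], [0.6, -18, 3, 12, 0, 0, 0], [0.6, -24, 3, 15, 0, 0, 0], [0.6, -26.2, 3, 16, 0, 0, 0]],
])

```text
time: 0.92
position: [0.3156, -0.341, 0.2006]
orientation: [-1.37, 0.915, -0.914]
wrist_force: [1.5, -0.1, 0.4]
finger_gap: 0.601
```

drive_tool([
  [[0.6, 0, 0, 0, 0, 0, 0], [0.6, 0, 0, 0, 0, 0, 0]],
])

```text
time: 1.18
position: [0.316, -0.3415, 0.2011]
orientation: [-1.37, 0.913, -0.915]
wrist_force: [0.6, -0.6, -0.4]
finger_gap: 0.6
```

```bash
cat >> h.py <<'E'
def look(tag,names,guess):
    from rig import optics
    c=optics.camera("wrist"); im=c["color"][:,:,::-1].copy(); out={}
    for k in names:
        col=k.split("_")[1]; big=col in("white","blue"); jar=k[0]=="j"
        z=.06 if jar else .018; r=(.045 if big else .036)+(0 if jar else .001)
        s=proj(c,[[*guess[k],z]])[0]
        try:
            cnt=blob(c["color"],col,s,130 if big else 110)
            x,e=circ(c,cnt,z,r,True); print(tag,k,(x*1e3).round(1),"res",e.round(2)); 
            cv2.polylines(im,[cnt.astype(np.int32)],True,(255,0,255),1)
            t=np.linspace(0,6.3,60); cv2.polylines(im,[proj(c,np.c_[x[0]+r*np.cos(t),x[1]+r*np.sin(t),z+0*t]).astype(np.int32)],True,(0,255,255),1)
        except Exception as ex: print(k,ex,s)
    cv2.imwrite(f"pics/{tag}.png",im)
G=dict(lid_white=(.372,-.319),jar_white=(.4625,-.131),lid_blue=(.549,-.404),jar_blue=(.654,.161),lid_terracotta=(.393,.304),jar_terracotta=(.483,.118),lid_green=(.647,-.1505),jar_green=(.531,.372))
E
python3 - <<'E'
from h import *
look("w1",["lid_white"],G)
go([.372,-.319,.2])
E
```

```text
w1 lid_white [ 372.7 -321.9] res 0.39
t 1.23 pos [ 316.  -342.   201.1] gap 0.601 F [ 0.1  0.2 -0.5]
go [0.02 0.11 6.05] turn [-0.02 -0.01  0.04]
```

View pics/w1.png

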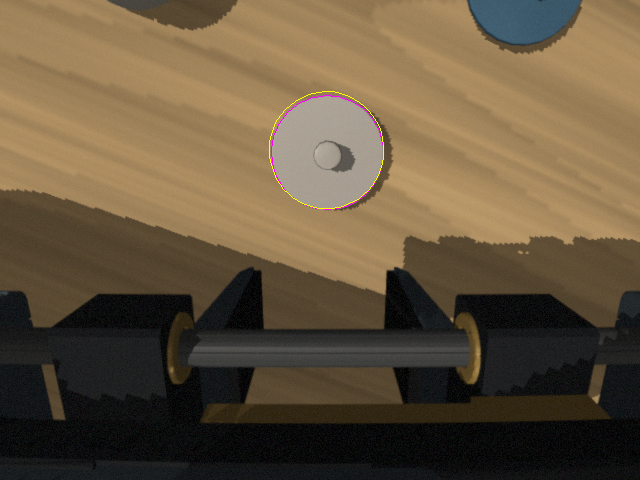

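```bash
sed -i 's/x,e=circ(c,cnt,z,r,True); print(tag/x,e=circ(c,cnt,z,r,jar); print(tag/' h.py
sed -i 's/Q=P\[s>(0.1\*r if half else -0.9\*r)\]/Q=P[s>(0.1*r if half else -2*r)]/' h.py
python3 - <<'E'
from h import *
from rig import optics
look("w1b",["lid_white"],G)
c=optics.camera("wrist"); print(onplane(c,[[327,155]],.04))
go([.372,-.319,.2])
E
```

```text
w1b lid_white [ 371.4 -322.7] res 1.14
[[ 0.37135488 -0.32317329  0.04      ]]
t 1.32 pos [ 315.8 -342.1  200.8] gap 0.601 F [-0.  -0.3 -0.8]
go [0.02 0.08 6.08] turn [-0.01 -0.06  0.  ]
```

```bash
python3 -c "
from h import *
go([.3713,-.323,.0375])"
```

```text
t 1.32 pos [ 315.8 -342.1  200.8] gap 0.601 F [-0.  -0.3 -0.8]
go [ 0.36 16.33  5.86] turn [-0.01 -0.06  0.  ]
```

drive_tool([
  [[0.6, 0.4, 5, 5.9, 0, 0, 0], [0.6, 0.4, 10, 5.9, 0, 0, 0], [0.6, 0.4, 14, 5.9, 0, 0, 0], [0.6, 0.4, 16, 5.9, 0, 0, 0], [0.6, 0.4, 16.3, 5.9, 0, 0, 0]],
])

```text
time: 1.95
position: [0.3712, -0.3234, 0.0364]
orientation: [-1.369, 0.918, -0.914]
wrist_force: [0.3, -0.1, 0.5]
finger_gap: 0.6
```

drive_tool([
  [[0.1, 0, 0, 0, 0, 0, 0], [0.1, 0, 0, 0, 0, 0, 0], [0.1, 0, 0, 0, 0, 0, 0], [0.1, 0, 0, 0, 0, 0, 0]],
])

```text
time: 2.45
position: [0.3714, -0.3236, 0.0369]
orientation: [-1.369, 0.917, -0.915]
wrist_force: [-1.4, 0.7, 7.0]
finger_gap: 0.232
```

drive_tool([
  [[0, 0, 0, 0, 0, 0, 0], [0, 0, 0, 0, 0, 0, 0], [0, 0, -2, 0, 0, 0, 0], [0, 0, -7, 0, 0, 0, 0], [0, 0, -13, 0, 0, 0, 0]],
])

```text
time: 3.08
position: [0.3709, -0.3232, 0.1676]
orientation: [-1.369, 0.919, -0.913]
wrist_force: [0.9, -0.4, -1.1]
finger_gap: 0.23
```

```bash
python3 -c "
from h import *
go([.41,-.153,.19])"
```

```text
t 3.08 pos [ 370.9 -323.2  167.6] gap 0.23 F [ 0.9 -0.4 -1.1]
go [-14.25  -2.2   10.11] turn [ 0.08 -0.11 -0.21]
```

```bash
python3 -c "
from h import *
look('w2',['jar_white'],G)"
```

```text
w2 jar_white [ 452.2 -160.7] res 11.44
```

View pics/w2.png

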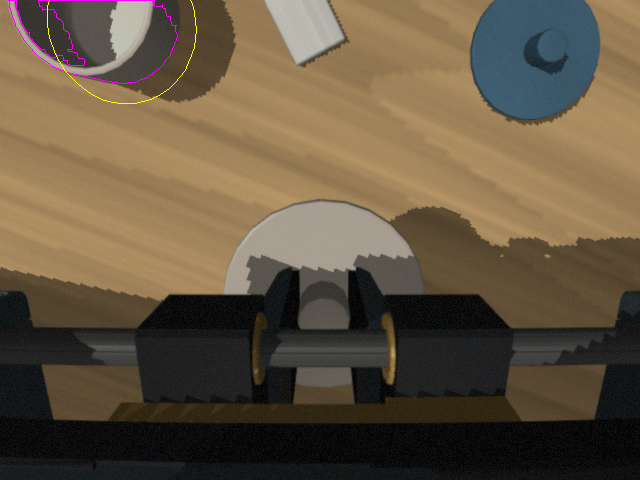

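drive_tool([
  [[0, -4, -1, 2, 0, 0, 0], [0, -8, -2, 4, 0, 0, 0], [0, -12, -3, 6, 0, 0, 0], [0, -12, -3, 6, 0, 0, 0], [0, -12, -3, 6, 0, 0, 0]],
])

```text
time: 3.75
position: [0.3833, -0.192, 0.2048]
orientation: [-1.371, 0.911, -0.92]
wrist_force: [-0.6, 0.3, -1.5]
finger_gap: 0.229
```

```bash
python3 -c "
from h import *
look('w3',['jar_white'],G)"
```

```text
w3 jar_white [ 458.1 -133.3] res 0.39
```

View pics/w3.png

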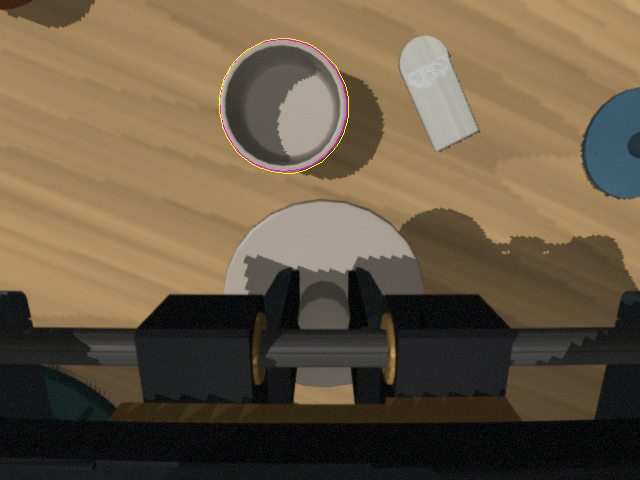

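```bash
sed -i 's/x,e=circ(c,cnt,z,r,jar); print(tag/x,e=circ(c,cnt,z,r,False); print(tag/' h.py
python3 -c "
from h import *
look('w3b',['jar_white'],G)
go([.4575,-.133,.13]);go([.4575,-.133,.0855])"
```

```text
w3b jar_white [ 458.4 -132.1] res 1.05
t 3.85 pos [ 383.2 -192.5  204.5] gap 0.23 F [ 0.4  0.1 -1.7]
go [-2.7   7.46  9.13] turn [-0.12 -0.14  0.28]
t 3.85 pos [ 383.2 -192.5  204.5] gap 0.23 F [ 0.4  0.1 -1.7]
go [-2.72 11.91  9.12] turn [-0.12 -0.14  0.28]
```

drive_tool([
  [[0, -2.7, 0, 5, 0, 0, 0], [0, -2.7, 4, 9.1, 0, 0, 0], [0, -2.7, 7.4, 9.1, 0, 0, 0], [0, -2.7, 7.4, 9.1, 0, 0, 0], [0, -2.7, 7.4, 9.1, 0, 0, 0]],
])

```text
time: 4.47
position: [0.4574, -0.1338, 0.1314]
orientation: [-1.37, 0.913, -0.922]
wrist_force: [0.4, 0.2, -0.7]
finger_gap: 0.233
```

```bash
python3 -c "
from h import *
look('w4',['jar_white'],G)
go([.458,-.1327,.0855])"
```

```text
w4 jar_white [ 463.2 -131.8] res 10.97
t 4.53 pos [ 457.7 -133.9  131.8] gap 0.229 F [-0.3  0.2 -0.8]
go [-0.12  4.63  0.06] turn [-0.18 -0.21  0.33]
```

View pics/w4.png

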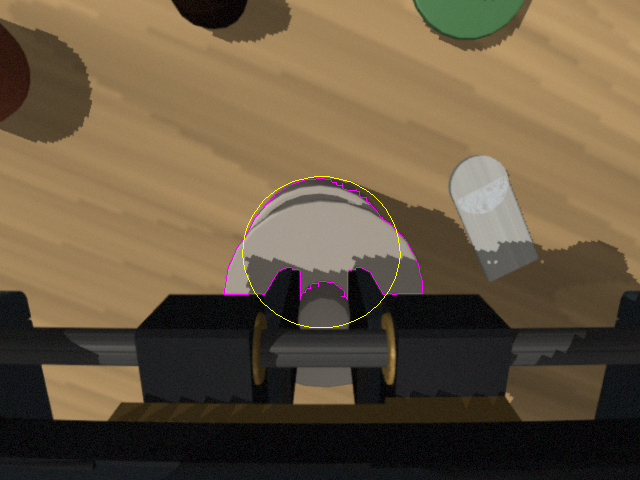

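drive_tool([
  [[0, -0.1, 2, 0, -0.2, -0.2, 0.3], [0, -0.1, 3, 0, -0.2, -0.2, 0.3], [0, -0.1, 3.8, 0, -0.2, -0.2, 0.3], [0, -0.1, 4.3, 0, -0.2, -0.2, 0.3], [0, -0.1, 4.4, 0, -0.2, -0.2, 0.3]],
])

```text
time: 5.15
position: [0.4575, -0.1332, 0.0877]
orientation: [-1.371, 0.915, -0.915]
wrist_force: [0.7, -0.3, -1.7]
finger_gap: 0.232
```

```bash
python3 -c "
from h import *
go([.458,-.1327,.0849])"
```

```text
t 5.15 pos [ 457.5 -133.2   87.7] gap 0.232 F [ 0.7 -0.3 -1.7]
go [-0.02  0.28  0.06] turn [ 0.03 -0.01  0.03]
```

drive_tool([
  [[0, 0, 0.1, 0, 0, 0, 0], [0, 0, 0.2, 0, 0, 0, 0], [0, 0, 0.3, 0, 0, 0, 0], [0, 0, 0.3, 0, 0, 0, 0]],
])

```text
time: 5.65
position: [0.4577, -0.1332, 0.0849]
orientation: [-1.371, 0.914, -0.915]
wrist_force: [-1.5, -0.2, 4.0]
finger_gap: 0.234
```

drive_tool([
  [[0, 0, 0, 0, 0, 0, 0]],
])

```text
time: 5.78
position: [0.4577, -0.1332, 0.085]
orientation: [-1.371, 0.914, -0.915]
wrist_force: [-0.8, 0.3, -0.1]
finger_gap: 0.231
```

drive_tool([
  [[0, 0, 0.05, 0, 0, 0, 0], [0, 0, 0.1, 0, 0, 0, 0], [0, 0, 0.1, 0, 0, 0, 0]],
])

```text
time: 6.15
position: [0.4578, -0.1332, 0.0848]
orientation: [-1.371, 0.915, -0.915]
wrist_force: [-8.0, 2.7, 23.6]
finger_gap: 0.232
```

Seated (force rises with no travel). Release and retreat.

drive_tool([
  [[0.25, 0, -0.05, 0, 0, 0, 0], [0.4, 0, -0.05, 0, 0, 0, 0], [0.5, 0, -0.05, 0, 0, 0, 0], [0.5, 0, -2, 0, 0, 0, 0], [0.5, 0, -6, 0, 0, 0, 0]],
])

```text
time: 6.78
position: [0.4568, -0.1329, 0.1443]
orientation: [-1.372, 0.917, -0.912]
wrist_force: [0.6, 0.0, 0.3]
finger_gap: 0.497
```

```bash
python3 - <<'E'
from h import *
from rig import optics
for n in("scene","side"): cv2.imwrite(f"pics/{n}2.png",cv2.resize(optics.camera(n)["color"][100:340,140:460,::-1],(800,600)))
go([.549-.05*.92,-.404-.05*.38,.2])
E
```

```text
t 6.88 pos [ 459.7 -133.8  147.9] gap 0.5 F [ 0.2  0.8 -0.8]
go [28.39 -5.13 -7.07] turn [-0.18 -0.    0.21]
```

View pics/side2.png

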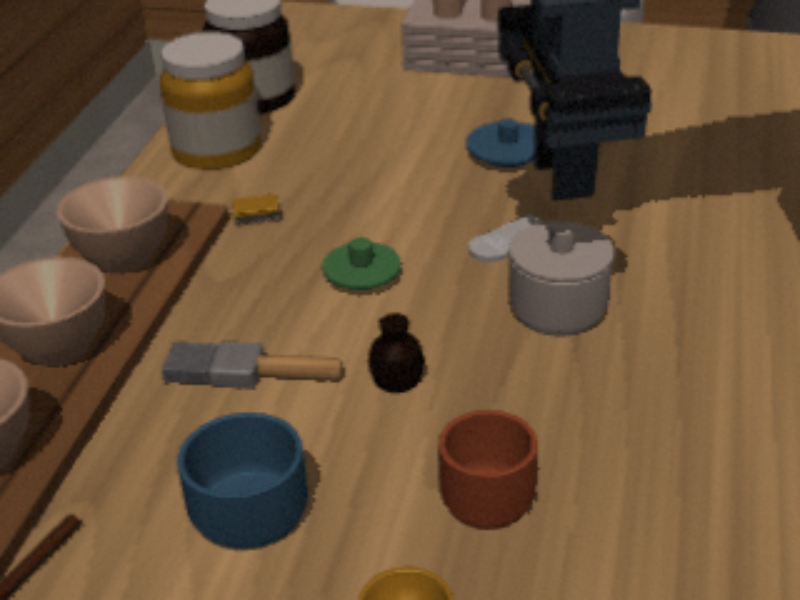

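White lid sits on its jar (crop ~(560,270)). Next, the blue lid.

drive_tool([
  [[0.5, 4, -4, -1, 0, 0, 0], [0.5, 10, -5, -3, 0, 0, 0], [0.5, 16, -5, -5, 0, 0, 0], [0.5, 22, -5, -7, 0, 0, 0], [0.5, 28.4, -5, -7, 0, 0, 0]],
])

```text
time: 7.5
position: [0.5014, -0.4209, 0.1978]
orientation: [-1.369, 0.912, -0.919]
wrist_force: [0.9, 1.5, -0.0]
finger_gap: 0.497
```

drive_tool([
  [[0.5, 0, 0, 0, 0, 0, 0], [0.5, 0, 0, 0, 0, 0, 0]],
])

```text
time: 7.75
position: [0.5007, -0.4204, 0.1964]
orientation: [-1.369, 0.914, -0.917]
wrist_force: [0.1, 0.6, -0.1]
finger_gap: 0.501
```

```bash
python3 - <<'E'
from h import *
look("w5",["lid_blue"],G)
go([.549,-.404,.0370])
E
```

```text
w5 lid_blue [ 548.3 -410.4] res 2.37
t 7.8 pos [ 500.8 -419.9  196.8] gap 0.503 F [-0.5  0.1 -0.5]
go [ 0.35 15.99  5.03] turn [-0.12 -0.06  0.08]
```

View pics/w5.png

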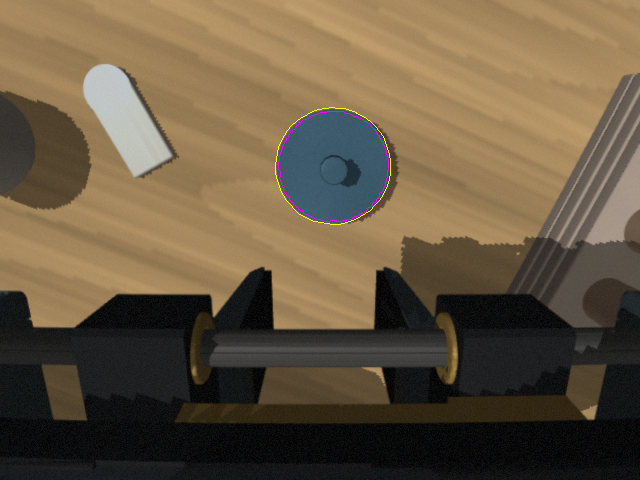

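```bash
python3 - <<'E'
from h import *
from rig import optics
c=optics.camera("wrist"); print(onplane(c,[[333,169]],.04))
go([.5485,-.410,.0370])
E
```

```text
[[ 0.54898188 -0.4090217   0.04      ]]
t 7.85 pos [ 501.  -419.7  197.2] gap 0.497 F [-0.2  0.  -0.3]
go [ 0.89 16.03  4.73] turn [-0.14 -0.04  0.11]
```

drive_tool([
  [[0.5, 0.8, 5, 4.8, 0, 0, 0], [0.5, 0.8, 10, 4.8, 0, 0, 0], [0.5, 0.8, 14, 4.8, 0, 0, 0], [0.5, 0.8, 15.8, 4.8, 0, 0, 0], [0.5, 0.8, 16, 4.8, 0, 0, 0]],
])

```text
time: 8.48
position: [0.5486, -0.4083, 0.0371]
orientation: [-1.369, 0.913, -0.916]
wrist_force: [0.0, 0.1, 1.0]
finger_gap: 0.5
```

drive_tool([
  [[0.1, 0, 0, 0, 0, 0, 0], [0, 0, 0, 0, 0, 0, 0], [0, 0, 0, 0, 0, 0, 0], [0, 0, 0, 0, 0, 0, 0]],
])

```text
time: 8.98
position: [0.5491, -0.4087, 0.0383]
orientation: [-1.369, 0.912, -0.917]
wrist_force: [-1.2, 2.3, 8.2]
finger_gap: 0.234
```

drive_tool([
  [[0, 0, 0, 0, 0, 0, 0], [0, 0, -2, 0, 0, 0, 0], [0, 0, -6, 0, 0, 0, 0], [0, 0, -12, 0, 0, 0, 0], [0, 0, -15, 0, 0, 0, 0]],
])

```text
time: 9.6
position: [0.5495, -0.4093, 0.1932]
orientation: [-1.369, 0.908, -0.921]
wrist_force: [0.3, -0.1, -2.1]
finger_gap: 0.229
```

```bash
python3 - <<'E'
from h import *
go([.654-.1*.92,.161-.1*.38,.2])
E
```

```text
t 9.6 pos [ 549.5 -409.3  193.2] gap 0.229 F [ 0.3 -0.1 -2.1]
go [-48.67  -0.87  21.57] turn [-0.27 -0.02  0.34]
```

drive_tool([
  [[0, -5.5, -1, 2.4, 0, 0, 0], [0, -11, -1, 4.8, 0, 0, 0], [0, -16.5, -1, 7.3, 0, 0, 0], [0, -22, -1, 9.7, 0, 0, 0], [0, -27.5, -1, 12.2, 0, 0, 0]],
])

```text
time: 10.22
position: [0.5565, -0.1067, 0.2035]
orientation: [-1.369, 0.907, -0.922]
wrist_force: [0.3, -0.2, -1.9]
finger_gap: 0.231
```

drive_tool([
  [[0, -5.5, 0, 2.4, 0, 0, 0], [0, -11, 0, 4.8, 0, 0, 0], [0, -16.5, 0, 7.3, 0, 0, 0], [0, -20, 0, 9, 0, 0, 0], [0, -21, 0, 9.4, 0, 0, 0]],
])

```text
time: 10.85
position: [0.5629, 0.1252, 0.2038]
orientation: [-1.369, 0.905, -0.921]
wrist_force: [0.7, -1.2, -1.3]
finger_gap: 0.23
```

drive_tool([
  [[0, 0, 0, 0, 0, 0, 0], [0, 0, 0, 0, 0, 0, 0]],
])

```text
time: 11.1
position: [0.563, 0.1243, 0.2042]
orientation: [-1.368, 0.905, -0.922]
wrist_force: [0.3, 0.6, -0.3]
finger_gap: 0.234
```

```bash
python3 - <<'E'
from h import *
look("w6",["jar_blue"],G)
go([.654,.161,.13])
E
```

```text
w6 jar_blue [652.  159.4] res 2.68
t 11.15 pos [562.9 124.2 204. ] gap 0.231 F [ 0.7 -0.4 -0.9]
go [0.05 7.47 9.77] turn [-0.41  0.03  0.41]
```

View pics/w6.png

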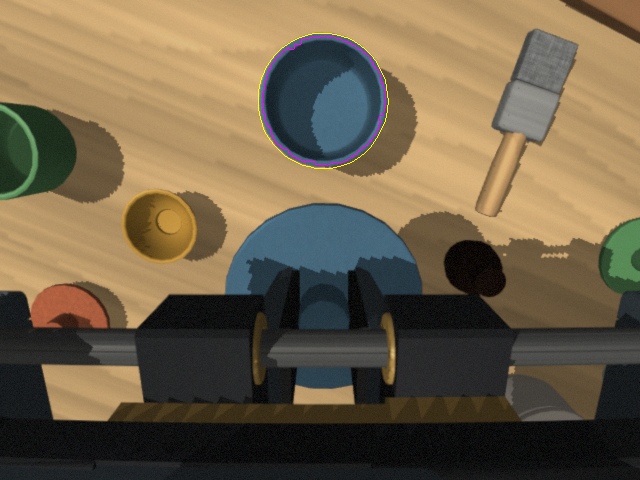

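```bash
python3 - <<'E'
from h import *
go([.652,.1592,.105])
E
```

```text
t 11.15 pos [562.9 124.2 204. ] gap 0.231 F [ 0.7 -0.4 -0.9]
go [0.12 9.97 9.5 ] turn [-0.41  0.03  0.41]
```

drive_tool([
  [[0, 0.1, 0, 5, -0.4, 0, 0.4], [0, 0.1, 3, 9.5, -0.4, 0, 0.4], [0, 0.1, 7, 9.5, -0.4, 0, 0.4], [0, 0.1, 9, 9.5, -0.4, 0, 0.4], [0, 0.1, 9.5, 9.5, -0.4, 0, 0.4]],
])

```text
time: 11.78
position: [0.6512, 0.1586, 0.1088]
orientation: [-1.371, 0.916, -0.914]
wrist_force: [0.3, 0.3, -1.2]
finger_gap: 0.231
```

drive_tool([
  [[0, 0, 0, 0, 0, 0, 0]],
])

```text
time: 11.9
position: [0.6515, 0.1583, 0.1098]
orientation: [-1.371, 0.915, -0.915]
wrist_force: [0.3, -0.4, -1.4]
finger_gap: 0.225
```

```bash
python3 - <<'E'
from h import *
go([.652,.1592,.0855])
E
```

```text
t 11.9 pos [651.5 158.3 109.8] gap 0.225 F [ 0.3 -0.4 -1.4]
go [-0.07  2.43  0.08] turn [ 0.05 -0.03 -0.  ]
```

drive_tool([
  [[0, 0, 1, 0.1, 0, 0, 0], [0, 0, 1.7, 0.1, 0, 0, 0], [0, 0, 2.1, 0.1, 0, 0, 0], [0, 0, 2.3, 0.1, 0, 0, 0], [0, 0, 2.3, 0.1, 0, 0, 0]],
])

```text
time: 12.52
position: [0.6524, 0.1587, 0.0868]
orientation: [-1.371, 0.915, -0.914]
wrist_force: [0.3, -0.5, -2.4]
finger_gap: 0.23
```

drive_tool([
  [[0, 0, 0.05, 0, 0, 0, 0], [0, 0, 0.1, 0, 0, 0, 0], [0, 0, 0.1, 0, 0, 0, 0]],
])

```text
time: 12.9
position: [0.6526, 0.1588, 0.0864]
orientation: [-1.371, 0.915, -0.915]
wrist_force: [-2.6, -0.0, 6.8]
finger_gap: 0.231
```

drive_tool([
  [[0, 0, 0.05, 0, 0, 0, 0], [0, 0, 0.1, 0, 0, 0, 0], [0, 0, 0.1, 0, 0, 0, 0]],
])

```text
time: 13.28
position: [0.6526, 0.1588, 0.0863]
orientation: [-1.371, 0.915, -0.914]
wrist_force: [-6.1, -1.4, 12.7]
finger_gap: 0.233
```

drive_tool([
  [[0.25, 0, -0.05, 0, 0, 0, 0], [0.4, 0, -0.05, 0, 0, 0, 0], [0.5, 0, -0.05, 0, 0, 0, 0], [0.5, 0, -2, 0, 0, 0, 0], [0.5, 0, -7, 0, 0, 0, 0]],
])

```text
time: 13.9
position: [0.6515, 0.1586, 0.1561]
orientation: [-1.373, 0.918, -0.913]
wrist_force: [0.4, -0.5, 0.2]
finger_gap: 0.5
```

```bash
python3 - <<'E'
from h import *
from rig import optics
for n in("scene","side"): cv2.imwrite(f"pics/{n}3.png",cv2.resize(optics.camera(n)["color"][100:340,180:500,::-1],(800,600)))
go([.393-.03*.92,.304-.03*.38,.2])
E
```

```text
t 14.0 pos [655.7 159.5 162.8] gap 0.501 F [ 1.  1. -0.]
go [-23.42  -3.91 -21.68] turn [-0.4  -0.02  0.09]
```

View pics/side3.png

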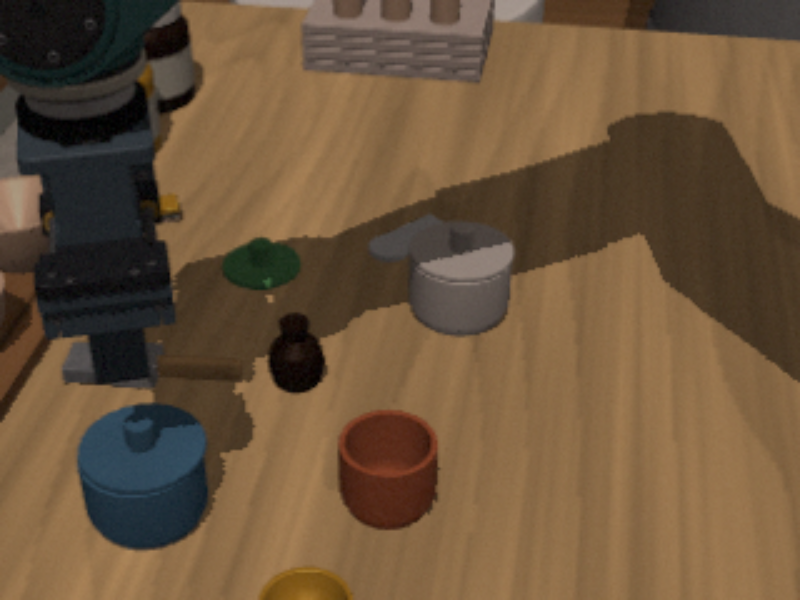

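Blue is seated level (crop ~(145,450)); white also. Next, terracotta lid.

drive_tool([
  [[0.5, -4, -4, -3.5, 0, 0, 0], [0.5, -8.5, -4, -7.5, 0, 0, 0], [0.5, -13, -4, -12, 0, 0, 0], [0.5, -17, -4, -16, 0, 0, 0], [0.5, -21, -4, -20, 0, 0, 0]],
])

```text
time: 14.62
position: [0.3885, 0.2772, 0.2018]
orientation: [-1.364, 0.91, -0.919]
wrist_force: [-0.6, 1.0, -0.2]
finger_gap: 0.498
```

drive_tool([
  [[0.5, -2, 0, -1.5, 0, 0, 0], [0.5, -2, 0, -1.5, 0, 0, 0], [0.5, -2, 0, -1.5, 0, 0, 0]],
])

```text
time: 15.0
position: [0.3677, 0.29, 0.2022]
orientation: [-1.363, 0.909, -0.919]
wrist_force: [0.1, -0.8, -0.3]
finger_gap: 0.499
```

```bash
python3 - <<'E'
from h import *
look("w7",["lid_terracotta"],G)
go([.393,.304,.0375])
E
```

```text
w7 lid_terracotta [391.  304.2] res 2.13
t 15.05 pos [367.8 289.8 202.1] gap 0.502 F [-0.7 -0.3 -0.4]
go [-0.36 16.48  2.72] turn [-0.51 -0.06  0.06]
```

View pics/w7.png

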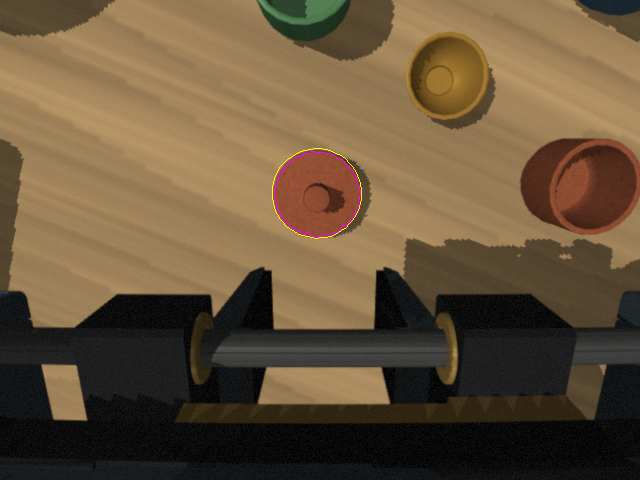

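```bash
python3 - <<'E'
from h import *
from rig import optics
c=optics.camera("wrist"); print(onplane(c,[[316,198]],.04))
look("w7b",["jar_terracotta"],G)
go([.391,.3045,.0370])
E
```

```text
[[0.39114424 0.30443007 0.04      ]]
w7b jar_terracotta [479.2 125. ] res 4.83
t 15.15 pos [367.7 289.7 201.8] gap 0.501 F [ 0.2 -0.7 -0.1]
go [-0.5  16.5   2.58] turn [-0.47 -0.09  0.07]
```

drive_tool([
  [[0.5, -0.5, 5, 2.6, -0.5, 0, 0], [0.5, -0.5, 10, 2.6, -0.5, 0, 0], [0.5, -0.5, 14, 2.6, -0.5, 0, 0], [0.5, -0.5, 16.2, 2.6, -0.5, 0, 0], [0.5, -0.5, 16.5, 2.6, -0.5, 0, 0]],
])

```text
time: 15.78
position: [0.3911, 0.3038, 0.0357]
orientation: [-1.373, 0.917, -0.917]
wrist_force: [-0.1, -0.7, -0.4]
finger_gap: 0.5
```

drive_tool([
  [[0.1, 0, 0, 0, 0, 0, 0], [0, 0, 0, 0, 0, 0, 0], [0, 0, 0, 0, 0, 0, 0], [0, 0, 0, 0, 0, 0, 0]],
])

```text
time: 16.27
position: [0.3916, 0.304, 0.0365]
orientation: [-1.372, 0.916, -0.917]
wrist_force: [-0.5, -2.2, 8.3]
finger_gap: 0.231
```

drive_tool([
  [[0, 0, 0, 0, 0, 0, 0], [0, 0, -2, 0, 0, 0, 0], [0, 0, -6, 0, 0, 0, 0], [0, 0, -12, 0, 0, 0, 0], [0, 0, -15.5, 0, 0, 0, 0]],
])

```text
time: 16.9
position: [0.3921, 0.3047, 0.1943]
orientation: [-1.369, 0.915, -0.917]
wrist_force: [1.0, 0.7, -1.2]
finger_gap: 0.232
```

```bash
python3 - <<'E'
from h import *
from rig import optics
go([.48-.085*.92,.12-.085*.38+.03,.2])
E
```

```text
t 16.9 pos [392.1 304.7 194.3] gap 0.232 F [ 1.   0.7 -1.2]
go [17.66 -0.56 -6.24] turn [-0.05 -0.13  0.06]
```

drive_tool([
  [[0, 5, -1, -1.5, 0, 0, 0], [0, 10, -1, -3, 0, 0, 0], [0, 15, -1, -4.2, 0, 0, 0], [0, 17, -1, -4.5, 0, 0, 0], [0, 17, -1, -4.5, 0, 0, 0]],
])

```text
time: 17.52
position: [0.4154, 0.1295, 0.2046]
orientation: [-1.368, 0.917, -0.919]
wrist_force: [0.1, 0.3, -1.5]
finger_gap: 0.235
```

drive_tool([
  [[0, 0, 0, 0, 0, 0, 0]],
])

```text
time: 17.65
position: [0.4153, 0.1299, 0.2046]
orientation: [-1.368, 0.917, -0.919]
wrist_force: [-0.6, 0.6, -1.7]
finger_gap: 0.233
```

```bash
python3 - <<'E'
from h import *
look("w8",["jar_terracotta"],G)
go([.48,.12,.105])
E
```

```text
w8 jar_terracotta [480.6 118. ] res 2.03
t 17.7 pos [415.2 130.  204.6] gap 0.234 F [-0.8  0.1 -0.7]
go [3.38 9.97 5.6 ] turn [-0.07 -0.23  0.06]
```

View pics/w8.png

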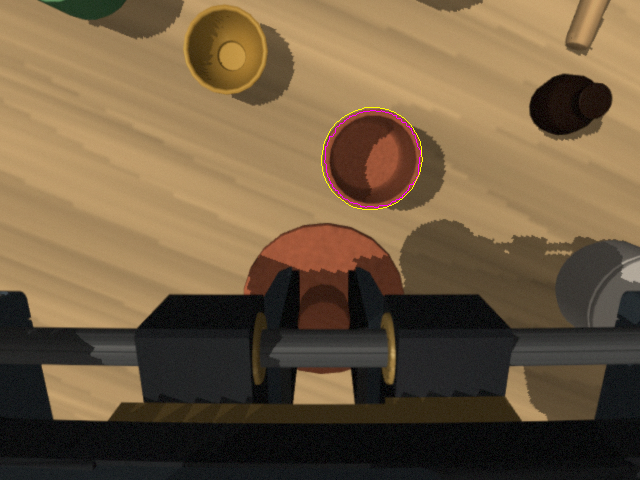

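```bash
python3 - <<'E'
from h import *
go([.4806,.118,.105])
E
```

```text
t 17.7 pos [415.2 130.  204.6] gap 0.234 F [-0.8  0.1 -0.7]
go [3.59 9.97 5.58] turn [-0.07 -0.23  0.06]
```

drive_tool([
  [[0, 2, 0, 3, 0, -0.2, 0], [0, 3.6, 3, 5.6, 0, -0.2, 0], [0, 3.6, 7, 5.6, 0, -0.2, 0], [0, 3.6, 9, 5.6, 0, -0.2, 0], [0, 3.6, 9.6, 5.6, 0, -0.2, 0]],
])

```text
time: 18.32
position: [0.48, 0.1186, 0.1075]
orientation: [-1.372, 0.914, -0.914]
wrist_force: [0.5, -0.4, -1.5]
finger_gap: 0.232
```

drive_tool([
  [[0, 0, 0, 0, 0, 0, 0]],
])

```text
time: 18.45
position: [0.4801, 0.1191, 0.1077]
orientation: [-1.372, 0.914, -0.913]
wrist_force: [0.1, -0.2, -0.9]
finger_gap: 0.234
```

```bash
python3 - <<'E'
from h import *
go([.4806,.118,.0845])
E
```

```text
t 18.45 pos [480.1 119.1 107.7] gap 0.234 F [ 0.1 -0.2 -0.9]
go [0.12 2.32 0.  ] turn [0.06 0.08 0.03]
```

drive_tool([
  [[0, 0.1, 1, 0, 0, 0, 0], [0, 0.1, 1.6, 0, 0, 0, 0], [0, 0.1, 2, 0, 0, 0, 0], [0, 0.1, 2.2, 0, 0, 0, 0], [0, 0.1, 2.2, 0, 0, 0, 0]],
])

```text
time: 19.08
position: [0.4805, 0.1181, 0.0856]
orientation: [-1.372, 0.914, -0.913]
wrist_force: [0.1, 0.2, -1.7]
finger_gap: 0.233
```

drive_tool([
  [[0, 0, 0.05, 0, 0, 0, 0], [0, 0, 0.1, 0, 0, 0, 0], [0, 0, 0.1, 0, 0, 0, 0]],
])

```text
time: 19.45
position: [0.4805, 0.1182, 0.0847]
orientation: [-1.372, 0.914, -0.913]
wrist_force: [-0.7, -0.3, -2.1]
finger_gap: 0.231
```

drive_tool([
  [[0, 0, 0.05, 0, 0, 0, 0], [0, 0, 0.1, 0, 0, 0, 0], [0, 0, 0.1, 0, 0, 0, 0]],
])

```text
time: 19.82
position: [0.4807, 0.1182, 0.0845]
orientation: [-1.372, 0.914, -0.913]
wrist_force: [-7.5, -1.8, 18.7]
finger_gap: 0.23
```

Contact at the expected height. Release.

drive_tool([
  [[0.25, 0, -0.05, 0, 0, 0, 0], [0.4, 0, -0.05, 0, 0, 0, 0], [0.5, 0, -0.05, 0, 0, 0, 0], [0.5, 0, -2, 0, 0, 0, 0], [0.5, 0, -7, 0, 0, 0, 0]],
])

```text
time: 20.45
position: [0.4793, 0.118, 0.1535]
orientation: [-1.375, 0.917, -0.911]
wrist_force: [0.3, 0.4, -0.4]
finger_gap: 0.497
```

```bash
python3 - <<'E'
from h import *
from rig import optics
for n in("scene","side"): cv2.imwrite(f"pics/{n}4.png",cv2.resize(optics.camera(n)["color"][180:420,180:500,::-1],(800,600)))
go([.647-.05*.92,-.1505-.05*.38,.2])
E
```

```text
t 20.55 pos [483.1 118.8 158.5] gap 0.5 F [ 0.7  0.2 -0.9]
go [31.15 -4.1  -0.19] turn [-0.27  0.07  0.09]
```

View pics/side4.png

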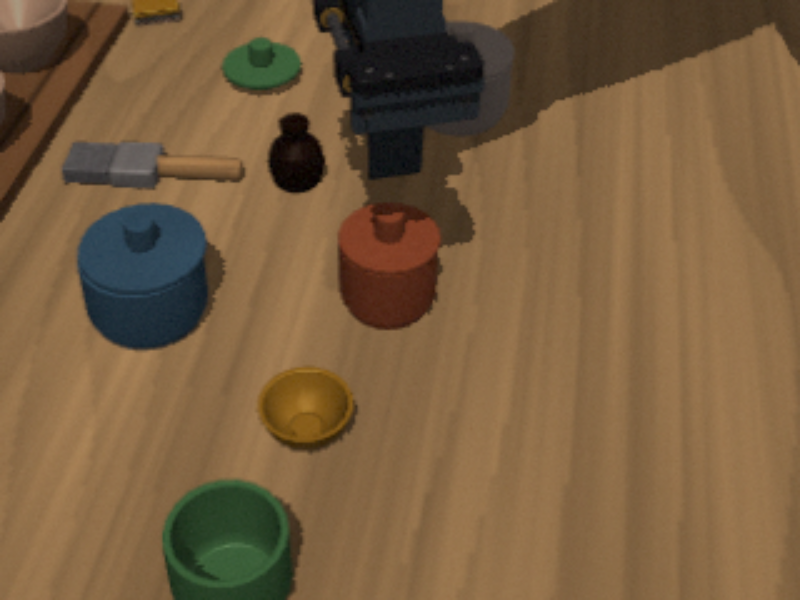

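Terracotta seated level (crop ~(388,240)). Now the green lid.

drive_tool([
  [[0.5, 5, -4, 0, 0, 0, 0], [0.5, 11, -4, 0, 0, 0, 0], [0.5, 17, -4, 0, 0, 0, 0], [0.5, 23, -4, 0, 0, 0, 0], [0.5, 29, -4, 0, 0, 0, 0]],
])

```text
time: 21.18
position: [0.5948, -0.1509, 0.1984]
orientation: [-1.367, 0.91, -0.916]
wrist_force: [1.2, 0.9, 0.8]
finger_gap: 0.497
```

drive_tool([
  [[0.5, 2, 0, 0, 0, 0, 0], [0.5, 2, 0, 0, 0, 0, 0], [0.5, 2, 0, 0, 0, 0, 0]],
])

```text
time: 21.55
position: [0.6018, -0.1682, 0.1979]
orientation: [-1.368, 0.911, -0.915]
wrist_force: [-0.8, 0.5, 0.9]
finger_gap: 0.503
```

```bash
python3 - <<'E'
from h import *
look("w9",["lid_green"],G)
go([.647,-.1505,.0370])
E
```

```text
w9 lid_green [ 646.1 -153.6] res 1.82
t 21.6 pos [ 601.9 -168.   198.1] gap 0.498 F [0.3 0.8 0.2]
go [ 0.11 16.13  4.77] turn [-0.23  0.12  0.04]
```

View pics/w9.png

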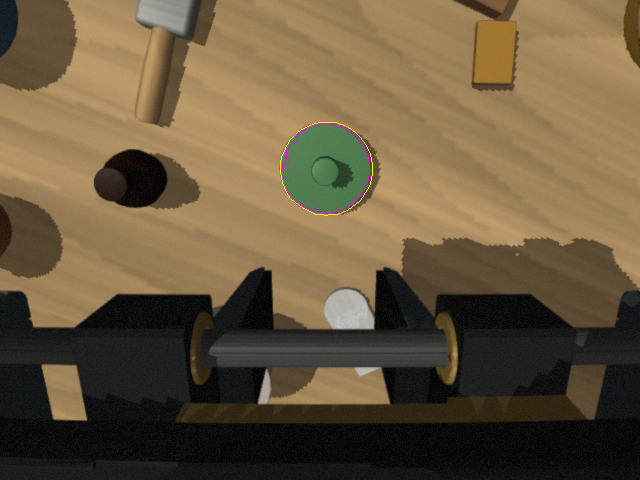

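```bash
python3 - <<'E'
from h import *
from rig import optics
c=optics.camera("wrist"); print(onplane(c,[[325,171]],.04))
go([.6461,-.153,.0370])
E
```

```text
[[ 0.64653677 -0.15186735  0.04      ]]
t 21.65 pos [ 602.1 -168.   198.3] gap 0.499 F [-0.8  0.  -0.5]
go [ 0.29 16.15  4.57] turn [-0.24  0.13  0.06]
```

drive_tool([
  [[0.5, 0.3, 5, 4.6, -0.2, 0.1, 0], [0.5, 0.3, 10, 4.6, -0.2, 0.1, 0], [0.5, 0.3, 14, 4.6, -0.2, 0.1, 0], [0.5, 0.3, 15.9, 4.6, -0.2, 0.1, 0], [0.5, 0.3, 16.1, 4.6, -0.2, 0.1, 0]],
])

```text
time: 22.28
position: [0.646, -0.1524, 0.0371]
orientation: [-1.371, 0.914, -0.914]
wrist_force: [0.9, 0.2, 0.8]
finger_gap: 0.498
```

drive_tool([
  [[0.1, 0, 0, 0, 0, 0, 0], [0, 0, 0, 0, 0, 0, 0], [0, 0, 0, 0, 0, 0, 0], [0, 0, 0, 0, 0, 0, 0]],
])

```text
time: 22.78
position: [0.6466, -0.1526, 0.0383]
orientation: [-1.37, 0.912, -0.915]
wrist_force: [-2.2, 1.2, 8.0]
finger_gap: 0.229
```

drive_tool([
  [[0, 0, 0, 0, 0, 0, 0], [0, 0, -2, 0, 0, 0, 0], [0, 0, -6, 0, 0, 0, 0], [0, 0, -12, 0, 0, 0, 0], [0, 0, -16, 0, 0, 0, 0]],
])

```text
time: 23.4
position: [0.647, -0.1527, 0.2025]
orientation: [-1.369, 0.91, -0.917]
wrist_force: [0.8, -0.3, -0.8]
finger_gap: 0.232
```

```bash
python3 - <<'E'
from h import *
from rig import optics
go([.531-.09*.92,.372-.09*.38,.2])
E
```

```text
t 23.4 pos [ 647.  -152.7  202.5] gap 0.232 F [ 0.8 -0.3 -0.8]
go [-52.92   0.1    0.51] turn [-0.19  0.06  0.17]
```

drive_tool([
  [[0, -5, 0, 0, 0, 0, 0], [0, -11, 0, 0, 0, 0, 0], [0, -17, 0, 0, 0, 0, 0], [0, -23, 0, 0, 0, 0, 0], [0, -29, 0, 0, 0, 0, 0]],
])

```text
time: 24.02
position: [0.5346, 0.1166, 0.2031]
orientation: [-1.368, 0.909, -0.918]
wrist_force: [1.4, 0.4, -1.4]
finger_gap: 0.233
```

drive_tool([
  [[0, -6, 0, 0, 0, 0, 0], [0, -12, 0, 0, 0, 0, 0], [0, -18, 0, 0.5, 0, 0, 0], [0, -22, 0, 0.5, 0, 0, 0], [0, -24, 0, 0.5, 0, 0, 0]],
])

```text
time: 24.65
position: [0.4462, 0.3417, 0.2034]
orientation: [-1.368, 0.907, -0.917]
wrist_force: [-0.4, -0.4, -1.9]
finger_gap: 0.229
```

drive_tool([
  [[0, 0, 0, 0, 0, 0, 0], [0, 0, 0, 0, 0, 0, 0]],
])

```text
time: 24.9
position: [0.4466, 0.3409, 0.2037]
orientation: [-1.368, 0.908, -0.917]
wrist_force: [-0.6, -0.1, -1.4]
finger_gap: 0.233
```

```bash
python3 - <<'E'
from h import *
look("w10",["jar_green"],G)
go([.531,.372,.105])
E
```

```text
w10 jar_green [530.4 370.7] res 1.76
t 24.95 pos [446.7 340.7 203.6] gap 0.232 F [-0.5  0.3 -1.2]
go [0.33 9.92 8.92] turn [-0.34  0.08  0.18]
```

View pics/w10.png

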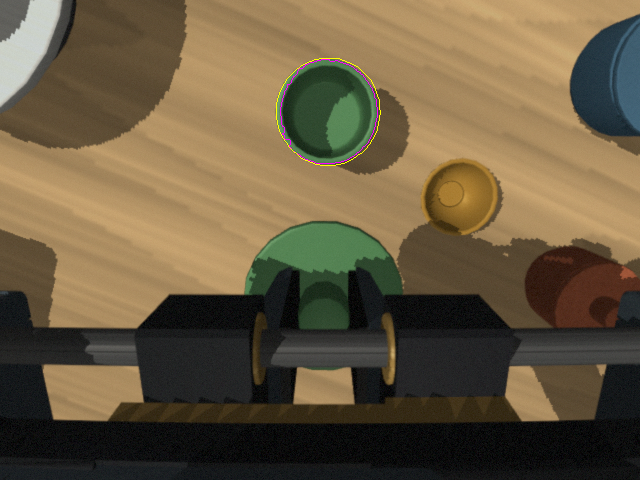

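```bash
python3 - <<'E'
from h import *
go([.5304,.3708,.105])
E
```

```text
t 24.95 pos [446.7 340.7 203.6] gap 0.232 F [-0.5  0.3 -1.2]
go [0.41 9.92 8.82] turn [-0.34  0.08  0.18]
```

drive_tool([
  [[0, 0.4, 0, 5, -0.3, 0.1, 0.2], [0, 0.4, 3, 8.8, -0.3, 0.1, 0.2], [0, 0.4, 7, 8.8, -0.3, 0.1, 0.2], [0, 0.4, 9, 8.8, -0.3, 0.1, 0.2], [0, 0.4, 9.6, 8.8, -0.3, 0.1, 0.2]],
])

```text
time: 25.58
position: [0.5298, 0.3699, 0.1073]
orientation: [-1.371, 0.916, -0.915]
wrist_force: [0.2, -0.3, -0.4]
finger_gap: 0.232
```

drive_tool([
  [[0, 0, 0, 0, 0, 0, 0]],
])

```text
time: 25.7
position: [0.53, 0.3699, 0.1081]
orientation: [-1.37, 0.916, -0.915]
wrist_force: [-0.1, 0.2, -1.2]
finger_gap: 0.231
```

```bash
python3 - <<'E'
from h import *
go([.5304,.3708,.0860])
E
```

```text
t 25.7 pos [530.  369.9 108.1] gap 0.231 F [-0.1  0.2 -1.2]
go [-0.07  2.21  0.07] turn [ 0.02 -0.06 -0.  ]
```

```bash
python3 - <<'E'
from h import *
go([.5304,.3708,.0860])
E
```

```text
t 25.7 pos [530.  369.9 108.1] gap 0.231 F [-0.1  0.2 -1.2]
go [-0.07  2.21  0.07] turn [ 0.02 -0.06 -0.  ]
```

State unchanged; continue the descent.

drive_tool([
  [[0, -0.1, 1, 0.1, 0, 0, 0], [0, -0.1, 1.6, 0.1, 0, 0, 0], [0, -0.1, 1.9, 0.1, 0, 0, 0], [0, -0.1, 2.1, 0.1, 0, 0, 0], [0, -0.1, 2.1, 0.1, 0, 0, 0]],
])

```text
time: 26.32
position: [0.5306, 0.3712, 0.087]
orientation: [-1.37, 0.916, -0.915]
wrist_force: [-1.0, -0.3, -1.7]
finger_gap: 0.234
```

drive_tool([
  [[0, 0, 0.05, 0, 0, 0, 0], [0, 0, 0.1, 0, 0, 0, 0], [0, 0, 0.1, 0, 0, 0, 0]],
])

```text
time: 26.7
position: [0.5306, 0.3713, 0.0864]
orientation: [-1.37, 0.915, -0.915]
wrist_force: [-2.7, -1.1, 4.8]
finger_gap: 0.23
```

drive_tool([
  [[0, 0, 0.05, 0, 0, 0, 0], [0, 0, 0.1, 0, 0, 0, 0], [0, 0, 0.1, 0, 0, 0, 0]],
])

```text
time: 27.08
position: [0.5309, 0.3714, 0.0863]
orientation: [-1.37, 0.915, -0.915]
wrist_force: [-4.3, -3.5, 14.4]
finger_gap: 0.23
```

drive_tool([
  [[0.25, 0, -0.05, 0, 0, 0, 0], [0.4, 0, -0.05, 0, 0, 0, 0], [0.5, 0, -0.05, 0, 0, 0, 0], [0.5, 0, -2, 0, 0, 0, 0], [0.5, 0, -7, 0, 0, 0, 0]],
])

```text
time: 27.7
position: [0.5299, 0.3707, 0.1562]
orientation: [-1.373, 0.917, -0.914]
wrist_force: [-1.3, 0.4, 0.2]
finger_gap: 0.499
```

drive_tool([
  [[0.5, 0, -5, -3, 0, 0, 0], [0.5, 0, -10, -5, 0, 0, 0], [0.5, 0, -10, -5, 0, 0, 0], [0.5, 0, -10, -5, 0, 0, 0]],
])

```text
time: 28.2
position: [0.484, 0.3517, 0.2569]
orientation: [-1.372, 0.917, -0.915]
wrist_force: [0.0, -0.0, 0.2]
finger_gap: 0.502
```

```bash
python3 - <<'E'
from h import *
from rig import optics
for n in("scene","side"):
    c=optics.camera(n); im=c["color"]
    cv2.imwrite(f"pics/{n}5.png",cv2.resize(im[150:450,150:550,::-1] if n=="side" else im[120:420,130:530,::-1],(800,600),interpolation=cv2.INTER_CUBIC))
    J=dict(white=(.458,-.1327),blue=(.6526,.159),terracotta=(.4807,.118),green=(.531,.371))
    for col,p in J.items():
        r=.046 if col in("white","blue") else .037
        try:
            s=proj(c,[[*p,.066]])[0]; x,e=circ(c,blob(im,col,s,45),.066,r,True)
            print(n,col,((x-p)*1e3).round(1),e.round(2))
        except Exception as ex: print(n,col,ex)
E
```

```text
scene white [ 2.2 -1. ] 0.99
scene blue [ 1.8 -3. ] 1.19
scene terracotta [ 4.4 -2.1] 1.52
scene green [ 1.2 -1.7] 0.98
side white [17.5 -4.7] 5.42
side blue [-1.9  2.5] 1.09
side terracotta [-42.9 -54.4] nan
side green [-0.5  1.7] 0.64h.py:35: RuntimeWarning: Mean of empty slice.
  return x0,np.abs(np.hypot(*(Q-x0).T)-r).mean()*1e3
  ret = ret.dtype.type(ret / rcount)
```

View pics/scene5.png

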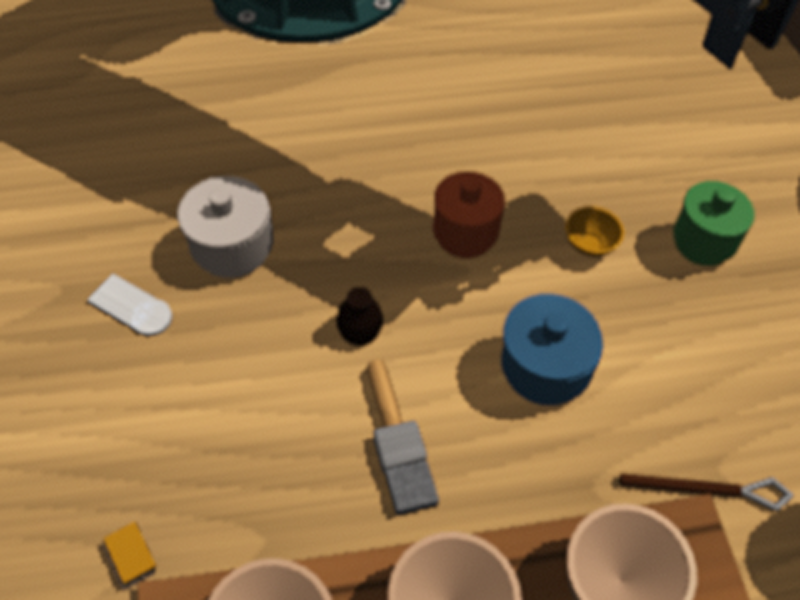

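View pics/side5.png

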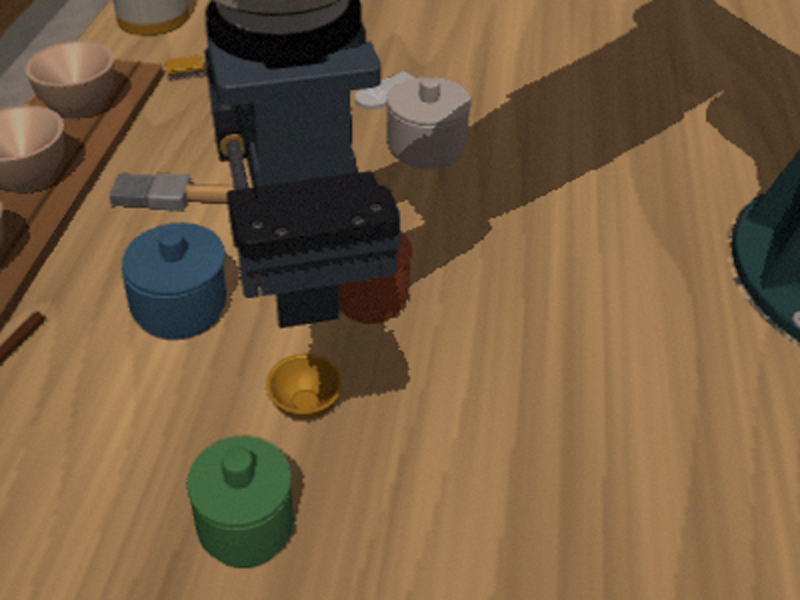

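```bash
python3 -c "
from rig import job
print(job.hand_in())"
```

```text
the job is handed in; nothing more can be done
None
```

All four lids are on the jars of their own colour, and I handed the job in at about 28 s. As each lid went down, the force rose (12.7–23.6 N) with no further travel. The tool stopped 48 mm above its pick-up height, within about 0.5 mm, which is the seated height.

- **Final pictures:** each lid I could see sits level, the jars are standing where they were, and the vase and bowl look undisturbed. The scene camera's rim fits came within 2.2 to 4.9 mm of the placed positions. That is about the bias I found in that camera earlier, against a stated calibration of about 2 mm.
- **Checks that failed:** the side-camera fit for the white lid was off by 18 mm with a large residual, most likely because the white scoop behind the jar merged into its colour mask. The terracotta fit failed because the gripper blocked the view. For those two I relied on the pictures and the force readings. The terracotta lid had also shown as level in an earlier side picture.

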